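# Slide the drip tray under the cup rack

## Robot

A 7-joint arm with a two-finger parallel gripper is mounted at the origin on a cart in front of the work surface, level with it; the furniture and walls round the work are solid. World frame = base frame: x ahead of the robot, y to its left, z up, the work surface at z = 0. Lengths are in m, angles in rad, forces in N, time in s.
With the tool pointing down it reaches from about 0.4 to 0.85 m from the base axis. Payload 4.5 kg.
Tool frame: the origin (TCP) lies midway between the tips of the shut fingers; the grasp point (between the pads) lies 19 mm behind it; z points along the fingers, y is the line along which they close (so a half turn about z gives the same grasp; the last joint's range is limited). The gripper opens to 88 mm and grips with 3 to 60 N. Pads are 18 mm wide; open, the fingers measure 123 mm over their backs; the gripper's body (75 mm by 187 mm) begins 45 mm behind the grasp point.
Start: joints at [-1.296, 0.689, -0.195, 1.565, 0.157, 0.902, -0.215], TCP at [0.149, 0.607, 0.239] pointing down, gripper open.
Joint ranges: [-3.01, 3.01], [-0.46, 2.08], [-1.47, 1.51], [0.13, 2.56], [-1, 4.14], [0.04, 2.09], [-2.66, 2.66]. Speed limits (rad/s): [2.57, 2.57, 3.14, 3.14, 3.14, 3.14, 3.14].

## Interface

Orientations are given as a unit quaternion [x, y, z, w].
In Python, from plant import r, eyes, finish_job gives the robot as it stands. The module is installed in compiled form; this text tells all that it offers.
- The arm moves only by the tool move_arm, never from a script. Its argument "motion" is a list of rows, each a list of 7 numbers: the shift along the tool's x, y, z in mm, then the turn, a rotation vector about the tool's x, y, z in degrees, then the closure, from 0 (fully open) to 1 (shut). A call has 1 to 5 rows; each row is the pose to reach, as a shift and turn from the pose commanded when the call began, along the tool's axes at that moment; what a row does not reach only later rows make up. A row lasts 1/8 s, in which the tool goes at most 62.5 mm and 10.7 degrees, less where a joint would pass 70% of its speed; a pose out of reach is approached as far as the arm can. A call with a gripper value outside its range is refused whole. The fingers move at their own pace and stop on an object; "newtons" is the grip in N (left out, the last holds). Time passes only in rows, so rows that repeat a pose let the fingers close. It gives the time, the measured TCP pose, the force, the opening and the grip force at its end, in the units of the state.
- r.get_state(): the state, without advancing time (a new reading comes with each control period).
- eyes.snapshot(name): name is "scene" or "top" or "wrist"; returns a dict with "frame" (400x640x3 uint8, red, green, blue), "z_map" (400x640 float32, m along the optical axis (not along the pixel's ray), 0 where there is no reading), "intrinsics" (3x3 intrinsics, pixels), "dist" ([k1, k2, p1, p2, k3] as OpenCV has them; the pictures are not rectified), "world_to_cam" (4x4, takes a point from world to camera coordinates). Camera axes: x right, y down, z forward; pixel columns grow to the right and rows downward; lengths in m; the calibration is good to about 2 mm. A picture is of the moment at which its call begins.
- finish_job(): hands the job in; it is judged then, once.
The state is a dict: "clock": time; "q": joint angles; "qd": joint speeds; "joint_torque": joint torques, N m; "tool_pos": TCP position; "eef_rot": TCP orientation; "contact_force": force on the tool from outside, world axes, zero at the start; "moment": the same for the moment, N m; "opening": opening from 0.0 (shut) to 1.0 (fully open); "finger_force": force on a finger pad.
Only numpy, scipy, OpenCV 4.12 (cv2) and the standard library are available. Lean on these libraries where they do the work, as an engineer would, in place of code of your own. Each camera call takes 0.05 s, during which the arm holds its last target. There are 200 camera calls.

## Task

Cups are drying on the wire cup rack and the worktop under them is bare: push the white drip tray along the worktop, narrow end first, through the gap between the rack's feet and on under the rack until the shoulders of its wide end butt gently against the two nearest feet. Only push it with your fingertips: keep it flat on the worktop and never pick it up, and leave everything else where it stands.

Things in the scene. Friction and masses are not known exactly. Their poses are not given: they have to be found in the camera images.
- drip_tray: white open plastic tray, T-shaped from above, 270 mm long, 0.18 to 0.35 kg, loose. Origin: centre of its length and width, underside; own +y points to the narrow end. Narrow part 120 mm wide, y -65 to +135 mm; wide end 160 mm wide, y -135 to -65 mm. Walls 18 mm high, 3 mm thick all round; floor 3 mm with five 1 mm ribs, inside empty
- tray_nose (a point): middle of the tray's narrow end face, outside, 9 mm above the worktop (tray's own y = +135 mm)
- tray_tail (a point): middle of the tray's wide end face, outside, 9 mm above the worktop (tray's own y = -135 mm). The toaster oven stands behind the tray's path: its door handle comes out to world x = 557 mm at 190 to 210 mm above the worktop (world y -50 to +160 mm), its knobs to x = 573 mm (y about -155 mm, up to 190 mm high): keep the hand off them
- cup_rack: steel wire cup rack, fixed, 156 mm wide (own x), 216 mm long (own y), 111 mm high; its basket begins 51 mm above the worktop. Origin: centre of its footprint. Four round black feet, 14 mm across, 26 mm high (8 mm legs above), at own x = +-70, y = +-93 mm, so 126 mm free between left and right. The tray goes in along the rack's own +y, from the side that faces the tray (world -y)
- gap (a point): on the worktop, midway between the two feet nearest the tray (rack's own x = 0, y = -93 mm). With the tray home and straight, the tray's origin is at the rack's own x = 0, y = -35 mm, and its wide end sticks out 62 mm in front of the basket
- red_cup: small red dish, upside down in the rack's basket, 95 mm across, 48 mm high, loose; origin under its centre
- beaker: small black beaker standing in the rack's basket, 69 mm across, 60 mm high, loose; origin under its centre
- salt_shaker: grey salt shaker behind the rack, 44 mm across, 90 mm high, loose; origin under its centre
- measure_cup: blue measuring cup with a flat handle, 60x115x38 mm, on the worktop to the right, loose; origin under its centre
- purple_box: purple snap box at the right end of the worktop, 118x185x59 mm, loose; origin under its centre
- dish_brush: green dish brush in front of the sink, 36x269x62 mm, loose; origin under its centre
- tray_shoulder (a point): on the tray's centre line, underside, level with its two shoulders (tray's own y = -65 mm): there the wide end stands out 20 mm on either side of the narrow part, faces square to y, to butt against the feet. Outer corners are rounded, 16 mm radius at both ends, 8 mm at the shoulders. Centre of mass within 20 mm of the origin
- white_bottle: white soap bottle with a dark label behind the rack, 62x90x185 mm, loose; origin under its centre
- tea_light: tea light in a white holder on the worktop in front of the gap between toaster oven and air fryer, 38 mm across, 15 mm high, loose; origin under its centre

How it is judged:
By the outcome, as a careful person would: the job done as asked, in the order asked, and still so for the second after the job is handed in, with the robot touching nothing.
It also fails if it takes over 64 s, if anything falls off the work surface, if the arm or the gripper's body presses on something with over 40 N, if the wrist force passes 120 N, or if a joint passes its speed limit or range.

## Working session

There is one attempt and no reset: what is moved stays moved. The work goes in short steps, Python scripts to look and compute and a tool call to move; the robot and the scene stay as the last step left them, time stands still between calls to the robot, and variables do not carry over. Pictures are saved under pics/ and viewed, at most 11 in all, crops included, and the job is handed in when it is done.

Besides the shell and the picture viewer there is one more tool, called after "Emit:" as name(argument=value, ...), one argument or row to a line, values as JSON. move_arm: Moves the arm, as the interface text tells. Its arguments: {"type":"object","properties":{"motion":{"type":"array","items":{"type":"array","items":{"type":"number"}}},"newtons":{"type":"number"}},"required":["motion"]}

```bash
mkdir -p pics
cat > h.py <<'E'
import numpy as np, cv2
from plant import r, eyes
def snap(n,save=None):
    s=eyes.snapshot(n)
    if save: cv2.imwrite('pics/'+save,s['frame'][:,:,::-1])
    return s
def ray(s,uv,z):
    uv=np.asarray(uv,float).reshape(-1,1,2)
    p=cv2.undistortPoints(uv,s['intrinsics'],np.array(s['dist'])).reshape(-1,2)
    M=s['world_to_cam'];R=M[:3,:3];t=M[:3,3]
    c=-R.T@t; d=np.c_[p,np.ones(len(p))]@R
    return c+d*((z-c[2])/d[:,2])[:,None]
def proj(s,P):
    M=s['world_to_cam'];rv=cv2.Rodrigues(M[:3,:3])[0]
    return cv2.projectPoints(np.asarray(P,float).reshape(-1,1,3),rv,M[:3,3],s['intrinsics'],np.array(s['dist']))[0].reshape(-1,2)
def cloud(s):
    h,w=s['z_map'].shape;u,v=np.meshgrid(np.arange(w),np.arange(h))
    p=cv2.undistortPoints(np.stack([u,v],-1).reshape(-1,1,2).astype(float),s['intrinsics'],np.array(s['dist'])).reshape(-1,2)
    z=s['z_map'].reshape(-1,1);P=np.c_[p,np.ones(len(p))]*z
    M=s['world_to_cam'];W=(P-M[:3,3])@M[:3,:3];W[z[:,0]==0]=np.nan
    return W.reshape(h,w,3)
E
python3 - <<'E'
from h import *
a=snap('scene','s1.png');b=snap('top','t1.png')
st=r.get_state();print(st['clock'],st['tool_pos'],st['eef_rot'],st['contact_force'])
for s in(a,b):print(s['world_to_cam'].round(3),s['intrinsics'])
E
```

```text
0.1 [0.1489899  0.60642603 0.23802929] [ 1.20072801e-01  9.92764781e-01 -7.81316627e-04 -3.57448314e-05] [ 0.86524717  0.3403856  -0.8990381 ]
[[ 0.732 -0.681  0.002 -0.367]
 [-0.42  -0.455 -0.785  0.297]
 [ 0.536  0.574 -0.62   1.433]
 [ 0.     0.     0.     1.   ]] [[490.97561993   0.         321.8447342 ]
 [  0.         490.97561993 194.46624597]
 [  0.           0.           1.        ]]
[[ 0.003 -1.    -0.008  0.029]
 [-0.995 -0.002 -0.1    0.524]
 [ 0.1    0.009 -0.995  1.585]
 [ 0.     0.     0.     1.   ]] [[382.33880019   0.         322.59914977]
 [  0.         382.33880019 203.10292158]
 [  0.           0.           1.        ]]
```

View pics/s1.png

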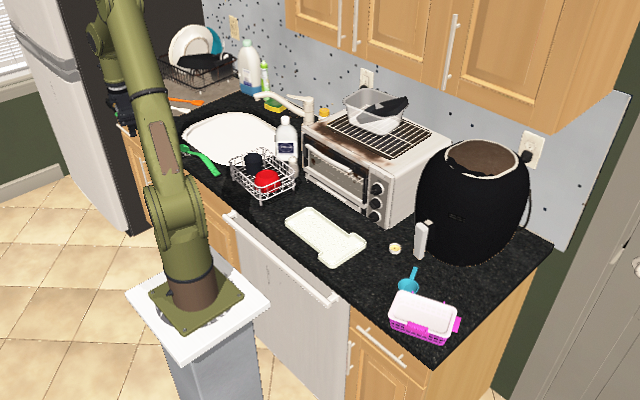

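View pics/t1.png

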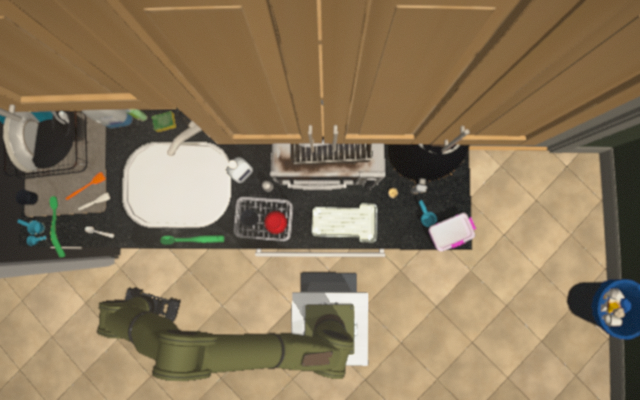

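The scene view shows the tray at about (325,237), nose toward the rack at (263,178). The top view shows the tray at (345,223) and the rack at (263,219). Next I measure both.

```bash
cat > tray.py <<'E'
from h import *
def tray(s,box,z=0.018,verbose=True):
    x0,x1,y0,y1=box
    hsv=cv2.cvtColor(s['frame'],cv2.COLOR_RGB2HSV)
    m=np.zeros(hsv.shape[:2],np.uint8)
    m[y0:y1,x0:x1]=((hsv[y0:y1,x0:x1,2]>130)&(hsv[y0:y1,x0:x1,1]<70))*255
    n,l,st,_=cv2.connectedComponentsWithStats(m)
    k=1+np.argmax(st[1:,4]);m=(l==k).astype(np.uint8)
    c=max(cv2.findContours(m,cv2.RETR_EXTERNAL,cv2.CHAIN_APPROX_NONE)[0],key=len).reshape(-1,2)
    W=ray(s,c,z)[:,:2]
    return m,c,W
E
python3 - <<'E'
from tray import *
for n,box in(('top',(303,390,195,250)),('scene',(275,375,195,275))):
    s=snap(n);m,c,W=tray(s,box)
    (cx,cy),(w,h),a=cv2.minAreaRect((W*1000).astype(np.float32));print(n,m.sum(),cx,cy,w,h,a)
    print(cv2.boxPoints(((cx,cy),(w,h),a)).round(0).tolist())
    for y in np.arange(W[:,1].min()+.01,W[:,1].max()-.005,.02):
        q=W[abs(W[:,1]-y)<.006];print((q[:,1].mean()*1000).round(),(q[:,0].min()*1000).round(),(q[:,0].max()*1000).round(),end=' | ')
    print()
    C=cloud(s)
    # rack cloud
    q=C.reshape(-1,3);k=(q[:,2]>.02)&(q[:,2]<.14)&(q[:,0]>.3)&(q[:,0]<.65)&(q[:,1]>.08)&(q[:,1]<.4);q=q[k]
    print('rack',len(q),np.percentile(q,[1,50,99],axis=0).round(3).tolist())
    if n=='scene':
        t=cv2.resize(s['frame'][140:280,220:380],None,fx=5,fy=5,interpolation=cv2.INTER_CUBIC)[:600];cv2.imwrite('pics/s2.png',t[:,:,::-1])
    else:
        t=cv2.resize(s['frame'][185:255,220:390],None,fx=4.7,fy=4.7,interpolation=cv2.INTER_CUBIC);cv2.imwrite('pics/t2.png',t[:,:,::-1])
E
```

```text
top 2014 445.8264465332031 -62.66279602050781 160.28424072265625 274.90289306640625 0.09293565154075623
[[365.0, 75.0], [366.0, -200.0], [526.0, -200.0], [526.0, 75.0]]
-193.0 370.0 522.0 | -170.0 366.0 522.0 | -149.0 370.0 526.0 | -130.0 366.0 522.0 | -111.0 387.0 505.0 | -90.0 387.0 505.0 | -69.0 387.0 505.0 | -51.0 387.0 505.0 | -31.0 386.0 505.0 | -10.0 386.0 509.0 | 11.0 386.0 509.0 | 29.0 391.0 509.0 | 49.0 390.0 509.0 | 
rack 1709 [[0.372, 0.094, 0.028], [0.467, 0.261, 0.086], [0.645, 0.39, 0.132]]
scene 2539 438.9150085449219 -66.86776733398438 282.6217041015625 171.7156219482422 88.77832794189453
[[350.0, -206.0], [522.0, -210.0], [528.0, 73.0], [356.0, 76.0]]
-200.0 352.0 517.0 | -178.0 352.0 522.0 | -158.0 352.0 523.0 | -138.0 354.0 521.0 | -119.0 372.0 503.0 | -99.0 372.0 503.0 | -77.0 373.0 504.0 | -59.0 374.0 505.0 | -39.0 374.0 505.0 | -19.0 374.0 505.0 | 2.0 374.0 506.0 | 22.0 376.0 506.0 | 39.0 375.0 505.0 | 60.0 383.0 507.0 | 
rack 2983 [[0.369, 0.088, 0.024], [0.513, 0.236, 0.082], [0.648, 0.391, 0.134]]
```

View pics/s2.png

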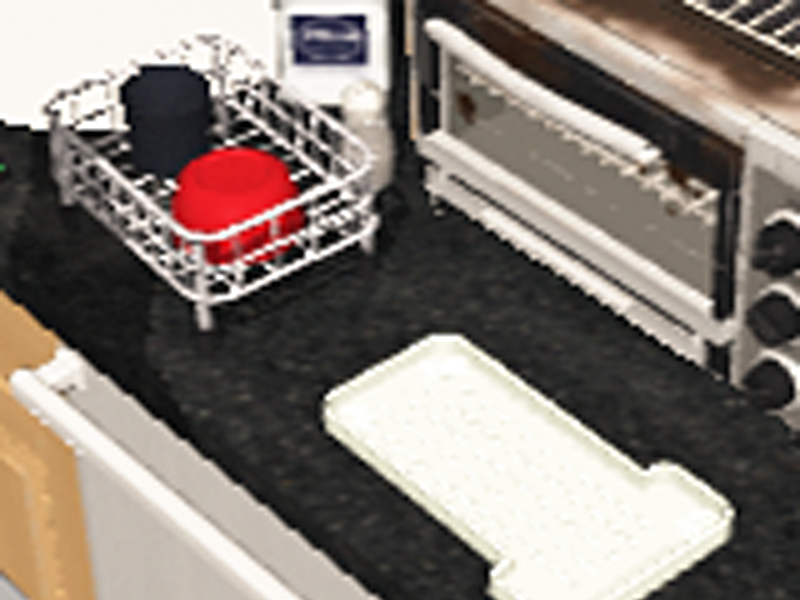

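View pics/t2.png

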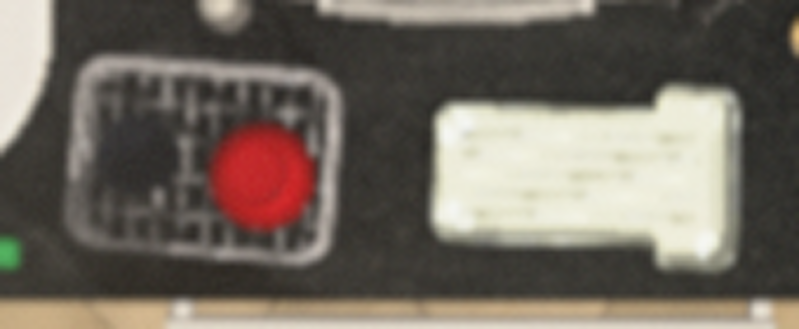

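The crops show the rack turned about 3–4° and its near feet below the rim corners. The tray is nearly parallel to world y, with clear worktop between them. I'll fit the rack from its rim.

```bash
cat > go.py <<'E'
from h import *
from scipy.spatial.transform import Rotation as R
def shift(x,y,z,yaw,n=None):
    """tool-frame shift(mm)+turn(deg) to put TCP at x,y,z with tool y at azimuth yaw(deg), pointing down"""
    st=r.get_state();R0=R.from_quat(st['eef_rot']);p=st['tool_pos']
    ty=np.array([np.cos(np.radians(yaw)),np.sin(np.radians(yaw)),0]);tz=np.array([0,0,-1.]);tx=np.cross(ty,tz)
    R1=R.from_matrix(np.c_[tx,ty,tz])
    print('shift',(R0.inv().apply(np.array([x,y,z])-p)*1000).round(1),'turn',np.degrees((R0.inv()*R1).as_rotvec()).round(1))
E
python3 - <<'E'
from go import *
s=snap('top');f=s['frame'];hsv=cv2.cvtColor(f,cv2.COLOR_RGB2HSV)
m=np.zeros((400,640),np.uint8);b=(slice(190,246),slice(231,298))
m[b]=((hsv[b][...,2]>85)&(hsv[b][...,1]<70))*255
n,l,stt,_=cv2.connectedComponentsWithStats(m,connectivity=8);k=1+np.argmax(stt[1:,4]);print(stt[k])
ys,xs=np.where(l==k)
W=ray(s,np.c_[xs,ys],0.108)[:,:2]*1000
print(cv2.minAreaRect(W.astype(np.float32)))
# robust edge fits: extremal points per bin
def fit(a,b,lo,hi,fn):
    bins=np.arange(lo,hi,6);P=[]
    for q in bins:
        i=abs(a-q)<4
        if i.any():P.append((q,fn(b[i])))
    P=np.array(P);c=np.polyfit(P[:,0],P[:,1],1)
    for _ in range(4):
        e=abs(np.polyval(c,P[:,0])-P[:,1]);g=e<=max(2,np.percentile(e,75));c=np.polyfit(P[g,0],P[g,1],1)
    return c,np.polyval(c,(lo+hi)/2),(lo+hi)/2
for lab,a,bb,lo,hi,fn in(('xmin',1,0,190,340,np.min),('xmax',1,0,190,340,np.max),('ymin',0,1,400,500,np.min),('ymax',0,1,400,500,np.max)):
    c,v,mid=fit(W[:,a],W[:,bb],lo,hi,fn);print(lab,'slope deg',np.degrees(np.arctan(c[0])).round(2),'at',mid,v.round(1))
# tea light etc.
for nm,uv in(('tea',(393,193)),('mc',(427,212))):print(nm,ray(s,[uv],0.01).round(3))
shift(.149,.606,.239,90-27+13); shift(.40,.30,.24,30)
E
```

```text
[234 196  59  46 974]
((455.1537170410156, 268.153564453125), (234.61398315429688, 170.99656677246094), 85.69902801513672)
xmin slope deg 6.23 at 265.0 372.1
xmax slope deg 4.82 at 265.0 538.8
ymin slope deg -2.76 at 450.0 152.9
ymax slope deg -1.56 at 450.0 382.6
tea [[ 0.57 -0.27  0.01]]
mc [[ 0.489 -0.414  0.01 ]]
shift [-0.2 -0.7 -0.7] turn [-0.   0.   0.2]
shift [-316.9 -238.    -1.4] turn [-0.   0.  46.2]
```

Emit:
move_arm(
  motion=[
    [-45,-34,0,0,0,7,0],
    [-90,-68,0,0,0,14,0],
    [-135,-102,0,0,0,21,0],
    [-180,-136,0,0,0,28,0],
    [-225,-170,0,0,0,35,0],
  ],
)

```text
clock: 0.88
tool_pos: [0.328, 0.3868, 0.2389]
eef_rot: [0.415, 0.91, 0.0, 0.0]
contact_force: [0.9, 0.4, 0.0]
opening: 1.001
finger_force: 0.0
```

```bash
python3 -c "
from go import *
print(r.get_state()['tool_pos'],r.get_state()['clock'])
shift(.41,.25,.25,15)
snap('wrist','w0.png')"
```

```text
[0.32804952 0.3868341  0.23887278] 0.875
shift [-157.   -27.9  -11.2] turn [ 0. -0. 26.]
```

Emit:
move_arm(
  motion=[
    [-40,-7,-3,0,0,6.5,0],
    [-80,-14,-6,0,0,13,0],
    [-120,-21,-9,0,0,20,0],
    [-157,-28,-11,0,0,26,0],
  ],
)

```text
clock: 1.42
tool_pos: [0.41, 0.2507, 0.2499]
eef_rot: [0.609, 0.793, 0.0, 0.0]
contact_force: [0.0, 0.2, -0.0]
opening: 1.002
finger_force: 0.0
```

```bash
python3 -c "
from go import *
print(r.get_state()['tool_pos'],r.get_state()['clock'])
shift(.43,.05,.25,0)
s=snap('wrist','w1.png');print(s['world_to_cam'].round(3),s['intrinsics'])
M=s['world_to_cam'];print(-M[:3,:3].T@M[:3,3])"
```

```text
[0.41004763 0.25069925 0.24994741] 1.425
shift [-1.99e+02 -3.27e+01 -1.00e-01] turn [ 0. -0. 15.]
[[ 0.966  0.259  0.001 -0.461]
 [ 0.245 -0.916  0.316  0.083]
 [ 0.083 -0.305 -0.949  0.445]
 [ 0.     0.     0.     1.   ]] [[351.84629636   0.         317.25154335]
 [  0.         351.84629636 200.9811293 ]
 [  0.           0.           1.        ]]
[0.38776134 0.33065129 0.3963688 ]
```

View pics/w1.png

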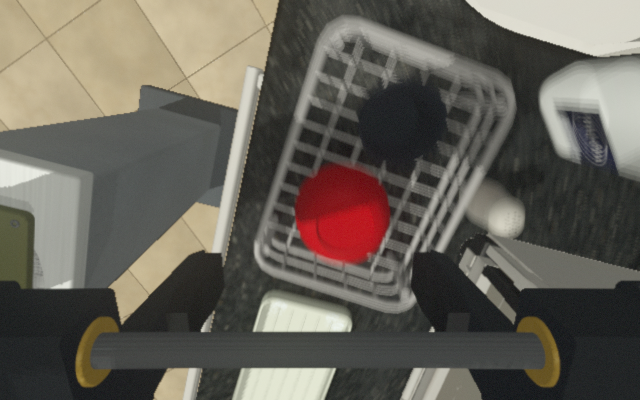

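The wrist view shows the rack's rim with corners near (335,18), (513,95), (405,308) and (258,255), the tray nose at (303,300), and the bottle at right. I'll fit the rim's outer edges.

```bash
cat > rack.py <<'E'
from go import *
def rim(s,lines,z):
    g=cv2.GaussianBlur(cv2.cvtColor(s['frame'],cv2.COLOR_RGB2GRAY).astype(np.float32),(0,0),1)
    cen=np.mean([p for l in lines.values() for p in l],0);out={}
    for k,(a,b) in lines.items():
        a,b=np.array(a,float),np.array(b,float);d=(b-a)/np.linalg.norm(b-a);n=np.array([-d[1],d[0]])
        if n@(cen-a)>0:n=-n   # outward
        P=[]
        for t in np.linspace(0,1,40):
            p=a+t*(b-a);off=np.arange(9,-9,-.5);q=p+off[:,None]*n
            v=cv2.remap(g,q[:,0].astype(np.float32)[None],q[:,1].astype(np.float32)[None],cv2.INTER_LINEAR)[0]
            dv=np.gradient(v);i=np.argmax(dv)
            if dv[i]>4:P.append(q[i])
        W=ray(s,P,z)[:,:2]*1000
        l=cv2.fitLine(W.astype(np.float32),cv2.DIST_HUBER,0,.01,.01).ravel()
        out[k]=l;e=abs((W-l[2:])@[-l[1],l[0]]);print(k,len(P),'dir deg',np.degrees(np.arctan2(l[1],l[0])).round(2),l[2:].round(1),'res',np.median(e).round(2))
    return out
E
python3 - <<'E'
from rack import *
s=snap('wrist')
L=rim(s,{'left':[(313,65),(262,225)],'near':[(285,284),(380,308)],'right':[(508,125),(425,275)],'far':[(355,19),(480,66)]},.109)
def corner(a,b):
    t=np.linalg.solve(np.c_[a[:2],-b[:2]],b[2:]-a[2:]);return a[2:]+t[0]*a[:2]
c=[corner(L['left'],L['near']),corner(L['near'],L['right']),corner(L['right'],L['far']),corner(L['far'],L['left'])]
c=np.array(c);print(c.round(1),c.mean(0),[np.linalg.norm(c[i]-c[i-1]).round(1) for i in range(4)])
E
```

```text
left 40 dir deg 85.56 [373.4 271.5] res 0.24
near 1 dir deg -3.74 [466.6 147.6] res 0.0
right 35 dir deg 85.79 [536.  277.9] res 0.24
far 31 dir deg -4.05 [458.7 373.3] res 0.21
[[364.3 154.3]
 [526.1 143.7]
 [542.5 367.3]
 [381.7 378.7]] [453.64404 260.99277] [np.float32(225.1), np.float32(162.1), np.float32(224.2), np.float32(161.3)]
```

Emit:
move_arm(
  motion=[
    [-50,-8,0,0,0,4,0],
    [-100,-16,0,0,0,8,0],
    [-150,-24,0,0,0,12,0],
    [-199,-33,0,0,0,15,0],
  ],
)

```text
clock: 2.02
tool_pos: [0.4299, 0.0506, 0.2498]
eef_rot: [0.706, 0.709, 0.0, -0.0]
contact_force: [0.6, 0.3, -0.7]
opening: 0.999
finger_force: 0.0
```

```bash
python3 -c "
from go import *
print(r.get_state()['tool_pos'],r.get_state()['clock'])
shift(.43,-.25,.25,0)
snap('wrist','w2.png')"
```

```text
[0.42991789 0.05061444 0.24977395] 2.025
shift [-300.6   -1.3   -0.4] turn [ 0.  -0.   0.3]
```

View pics/w2.png

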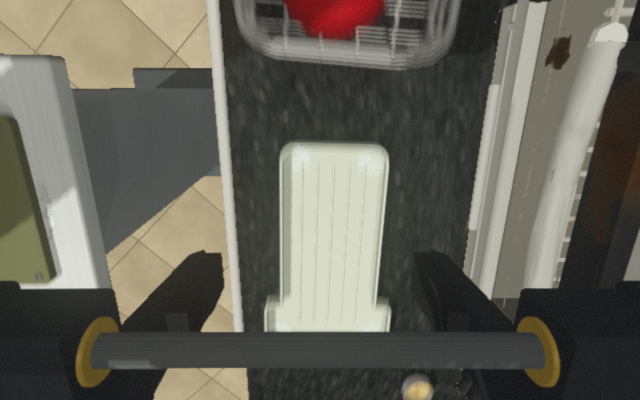

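The wrist view shows the tray nose edge at row 145 (columns 281–388), shoulders near row 300, and the rack's near rim at row ~60. Next I locate the near legs in the scene view and the tray edges in this one.

Run:
```python
from rack import *
s=snap('wrist')
# tray edges at rim height
L=rim(s,{'tl':[(281,170),(278,285)],'tr':[(388,170),(377,285)],'nose':[(305,144),(365,146)],'red':[(0,390),(0,391)]} if 0 else {'tl':[(281,170),(278,285)],'tr':[(388,170),(377,285)],'nose':[(305,144),(365,146)]},.018)
a=snap('scene');g=cv2.cvtColor(a['frame'],cv2.COLOR_RGB2GRAY)
print(g[192:210,252:272]);print(g[176:198,286:302])
t=np.radians(4.3);c=np.array([.4547,.268])
def rk(x,y,z):return [c[0]+x*np.cos(t)+y*np.sin(t),c[1]-x*np.sin(t)+y*np.cos(t),z]
print(proj(a,[rk(x,-.093,z) for x in(-.07,.07) for z in(0,.026,.05)]).round(1))
w=snap('top')
m=g>110
```

```text
tl 40 dir deg 88.67 [385.  -35.1] res 0.24
tr 40 dir deg 88.86 [505.6 -40.1] res 0.21
nose 15 dir deg -2.33 [428.4  72.4] res 0.0
[[ 35 107  80  43 117  83  65 129 158 112  49  51  56  71 121 243 194  69
   82  69]
 [ 89  85  54  15  63 145 155 139 129 130 105  89 171 255 212 191 248 167
   31  20]
 [120 139  97 100 129  80  45 101 133 126 110 104  61  84 109 222 155   8
   17  16]
 [ 48 109 103  44  45  69  60 120 126  63  36 197 192  81   0 225 168   5
   14  31]
 [ 15  45 112  94  50  70  60 113 149 189 139  37  34  92  72 152 103  35
  115 255]
 [ 23  18  48 110 102  82  62 110 147  86  16  15  13  18 255 238 152 255
  255 181]
 [ 19  17  15  38 110 157 139 124 146 100  43  49  47  75 255 255 250 160
   26  12]
 [ 24  22  22  19  27  75 134 153 149 128 112 255 255 255 255 154  27  17
   19  21]
 [ 26  19  26  26  24  17  21 104 131 134 122 107  79  30   9   9  15  19
   17  16]
 [ 22  23  24  22  25  19  11 100 125  83  26  12  22  28  28  26  26  28
   24  24]
 [ 30  27  26  28  27  24  16  71 137 111  46  19  21  22  24  22  22  30
   43  31]
 [ 27  25  20  24  24  23  22  72 1
[... 1426 characters left out ...]
  28]
 [255 255 172  28   8  20 108 150  88  17  17  22  39  31  22  25]
 [164  42  24  21  35  27  37  89  62  24  23  21  37  34  25  23]
 [ 33  22  36  29  16  18  28  36  30  26  36  40  34  28  27  24]
 [ 44  31  25  34  43  35  36  39  35  25  40  50  43  30  25  27]
 [ 21  39  47  51  34  29  35  40  35  27  34  54  55  46  40  30]
 [ 39  33  24  20  23  31  37  39  36  46  50  39  37  36  38  45]
 [ 36  26  35  40  40  35  39  40  36  44  53  54  51  48  43  50]
 [ 41  43  41  39  47  54  48  44  45  45  48  57  53  49  52  49]
 [ 37  37  38  40  44  41  38  40  39  48  60  60  54  53  50  56]]
[[261.6 210.2]
 [261.  204.5]
 [260.5 199.2]
 [293.5 195. ]
 [293.3 189.4]
 [293.1 184.1]]
```

Emit:
move_arm(
  motion=[
    [-40,-2,25,0,0,0,1],
    [-80,-4,60,0,0,0,1],
    [-115,-6,100,0,0,0,1],
    [-145,-8,145,0,0,0,1],
    [-161,-10,190,0,0,0,1],
  ],
  newtons=10,
)

```text
clock: 2.85
tool_pos: [0.4217, -0.1092, 0.0582]
eef_rot: [0.705, 0.709, 0.001, 0.0]
contact_force: [-0.1, -1.1, -0.3]
opening: 0.456
finger_force: 0.0
```

```bash
python3 -c "
from go import *
print(r.get_state()['tool_pos'],r.get_state()['clock'],r.get_state()['opening'])
shift(.42,-.111,.010,0)"
```

```text
[ 0.42172333 -0.10923021  0.05822423] 2.85 0.45624671636018843
shift [-1.8 -1.8 48.2] turn [ 0.1 -0.1  0.3]
```

Emit:
move_arm(
  motion=[
    [-1,-1,10,0,0,0,1],
    [-2,-2,20,0,0,0,1],
    [-2,-2,30,0,0,0,1],
    [-2,-2,40,0,0,0,1],
    [-2,-2,47,0,0,0,1],
  ],
)

```text
clock: 3.48
tool_pos: [0.4114, -0.1085, 0.0288]
eef_rot: [0.703, 0.711, -0.014, -0.022]
contact_force: [-0.6, 0.1, 0.1]
opening: 0.002
finger_force: 0.0
```

Emit:
move_arm(
  motion=[
    [0,-6,0,0,0,0,1],
    [0,-12,0,0,0,0,1],
    [0,-14,0,0,0,0,1],
    [0,-16,0,0,0,0,1],
    [0,-16,0,0,0,0,1],
  ],
)

```text
clock: 4.1
tool_pos: [0.394, -0.1097, 0.0292]
eef_rot: [0.704, 0.71, -0.014, -0.023]
contact_force: [0.2, -0.1, -0.0]
opening: 0.005
finger_force: 0.0
```

Run:
```python
from tray import *
print(r.get_state()['tool_pos'],r.get_state()['contact_force'])
s=snap('wrist','w3.png')
M=s['world_to_cam'];print(-M[:3,:3].T@M[:3,3])
```

```text
[ 0.39395016 -0.10969894  0.02922598] [ 0.23224073 -0.08245547 -0.0164828 ]
[ 0.40016101 -0.02865977  0.17646004]
```

View pics/w3.png

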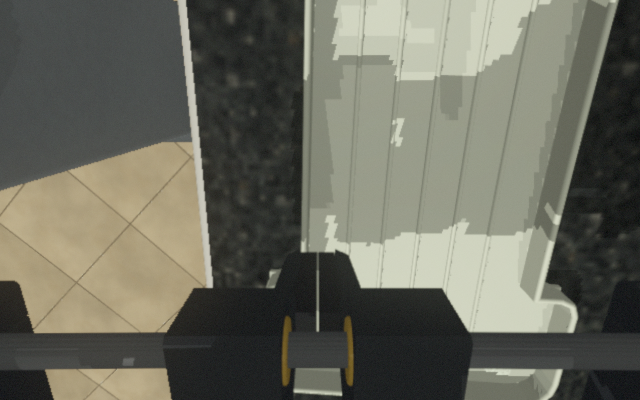

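The picture shows the shut fingers at (318,270) over the tray's left wall, with the tip at z = 29 mm. The arm stopped there, short of depth, so I'll check the joint limits.

```bash
python3 -c "
from go import *
st=r.get_state();print(st['q'].round(3) if hasattr(st['q'],'round') else st['q'],st['clock'])
shift(.45,-.11,.03,0)
shift(.45,-.11,.010,0)"
```

```text
[ 0.198  0.893 -0.058  2.29   1.255  0.044 -1.088] 4.15
shift [-0.6 55.9 -3.9] turn [-3.  -0.7  0.4]
shift [-0.8 56.9 16.1] turn [-3.  -0.7  0.4]
```

Emit:
move_arm(
  motion=[
    [0,10,-20,0,0,0,1],
    [0,25,-40,0,0,0,1],
    [0,45,-40,0,0,0,0.6],
    [0,55,-40,0,0,0,0.21],
    [0,55,-40,0,0,0,0.21],
  ],
)

```text
clock: 4.78
tool_pos: [0.4504, -0.1102, 0.0652]
eef_rot: [0.705, 0.709, -0.015, -0.024]
contact_force: [0.2, -0.3, 0.4]
opening: 0.32
finger_force: 0.0
```

```bash
python3 -c "
from go import *
st=r.get_state();print(st['tool_pos'],st['opening'],st['clock'])
shift(.449,-.112,.010,0)"
```

```text
[ 0.45042422 -0.1102299   0.06515113] 0.31984185120273706 4.775
shift [-2.5  1.6 55.1] turn [-3.2 -0.8  0.4]
```

Emit:
move_arm(
  motion=[
    [0,0,0,-1.5,-0.4,0.2,0.21],
    [-1,0,0,-3.2,-0.8,0.4,0.21],
    [-1,0,0,-3.2,-0.8,0.4,0.21],
    [-2,1,20,-3.2,-0.8,0.4,0.21],
    [-2,1,35,-3.2,-0.8,0.4,0.21],
  ],
)

```text
clock: 5.4
tool_pos: [0.4491, -0.1122, 0.0297]
eef_rot: [0.708, 0.707, -0.0, 0.0]
contact_force: [0.7, 0.5, 0.7]
opening: 0.789
finger_force: 0.0
```

```bash
python3 -c "
from go import *
st=r.get_state();print(st['tool_pos'],st['opening'],st['clock'],st['q'])
shift(.449,-.112,.009,0)
w=snap('wrist','w4.png')
for dx in(-.0525,.0525):print(proj(w,[[st['tool_pos'][0]+dx,st['tool_pos'][1],.018]]))"
```

```text
[ 0.4491494  -0.11223234  0.0296985 ] 0.7885181848414791 5.4 [ 0.31548839  0.90000192 -0.27790539  2.17742563  1.21256086  0.23264466
 -1.06464541]
shift [ 0.3 -0.2 20.7] turn [ 0.   0.1 -0.1]
[[213.73445405 258.26344559]]
[[423.80184819 257.92650502]]
```

View pics/w4.png

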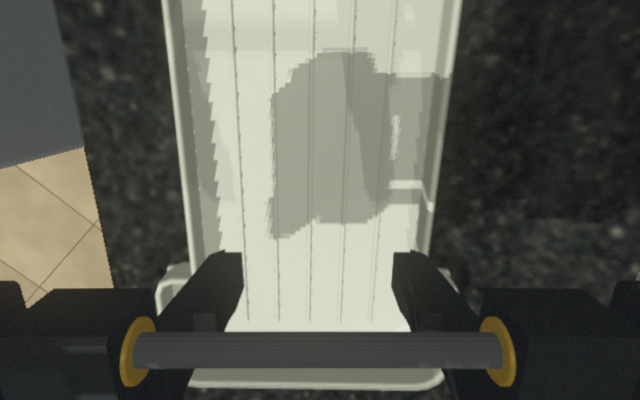

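The fingertips at (228,255) and (405,255) sit inside the tray walls (inner edges at about 195 and 430). I'll lower them and nudge the left wall toward −x.

Emit:
move_arm(
  motion=[
    [0,0,10,0,0,0,0.21],
    [0,0,19.5,0,0,0,0.21],
    [0,0,19.5,0,0,0,0.21],
  ],
)

```text
clock: 5.82
tool_pos: [0.4491, -0.112, 0.0105]
eef_rot: [0.707, 0.707, -0.001, 0.001]
contact_force: [0.5, 0.3, -0.4]
opening: 0.788
finger_force: 0.0
```

Emit:
move_arm(
  motion=[
    [0,-3,0,0,0,0,0.21],
    [0,-6,0,0,0,0,0.21],
    [0,-9,0,0,0,0,0.21],
    [0,-12,0,0,0,0,0.21],
    [0,-14,0,0,0,0,0.21],
  ],
)

```text
clock: 6.45
tool_pos: [0.436, -0.1123, 0.0112]
eef_rot: [0.708, 0.707, 0.0, 0.001]
contact_force: [2.1, -1.0, -0.1]
opening: 0.791
finger_force: 0.9
```

```bash
cat > tp.py <<'E'
from rack import *
# tray pose from top camera: edges of narrow part
def pose():
    from tray import tray
    s=snap('top');m,c,W=tray(s,(303,390,195,250));W=W*1000
    print('scene-free top rect',cv2.minAreaRect(W.astype(np.float32)))
E
python3 - <<'E'
from rack import *
st=r.get_state();print(st['tool_pos'],st['contact_force'],st['q'][5])
s=snap('wrist')
L=rim(s,{'tl':[(164,20),(190,220)],'tr':[(461,20),(433,220)]},.018)
E
```

```text
[ 0.43597711 -0.11225783  0.01123197] [ 2.13524172 -0.97230788 -0.12591606] 0.14329949331728364
tl 19 dir deg -89.79 [384.5 -61.2] res 0.06
tr 5 dir deg 89.73 [486.4 -40.3] res 0.26
```

Emit:
move_arm(
  motion=[
    [0,-2,0,0,0,0,0.21],
    [0,-4,0,0,0,0,0.21],
    [0,-6,0,0,0,0,0.21],
    [0,-7,0,0,0,0,0.21],
  ],
)

```text
clock: 7.0
tool_pos: [0.4287, -0.112, 0.0109]
eef_rot: [0.707, 0.707, 0.0, 0.001]
contact_force: [2.8, -0.1, 3.6]
opening: 0.794
finger_force: 1.6
```

```bash
cat > tp.py <<'E'
from go import *
def edges(r0=5,r1=140,c0=120,c1=540,th=120,z=.018):
    s=snap('wrist');g=cv2.GaussianBlur(cv2.cvtColor(s['frame'],cv2.COLOR_RGB2GRAY).astype(np.float32),(0,0),1)
    g=cv2.medianBlur(g.astype(np.uint8),3)
    A=[];B=[]
    for v in range(r0,r1,3):
        i=np.where(g[v,c0:c1]>th)[0]
        if len(i)>20:A.append((c0+i[0]-.5,v));B.append((c0+i[-1]+.5,v))
    out=[]
    for P in(A,B):
        W=ray(s,P,z)[:,:2]*1000;l=cv2.fitLine(W.astype(np.float32),cv2.DIST_HUBER,0,.01,.01).ravel()
        if l[1]<0:l[:2]*=-1
        e=np.median(abs((W-l[2:])@[-l[1],l[0]]));out.append(l)
        print('x at y=-62.5:',(l[2]+(-62.5-l[3])*l[0]/l[1]).round(1),'x at y=0:',(l[2]+(0-l[3])*l[0]/l[1]).round(1),'tilt',np.degrees(np.arctan2(l[0],l[1])).round(2),'res',e.round(2),'y',W[:,1].min().round(),W[:,1].max().round())
    return s,g
E
python3 - <<'E'
from tp import *
st=r.get_state();print(st['tool_pos'],st['contact_force'],st['q'][5],st['clock'])
edges()
E
```

```text
[ 0.42866264 -0.11200364  0.01086733] [ 2.81550528 -0.1138955   3.55459587] 0.18942869358553763 7.0
x at y=-62.5: 378.4 x at y=0: 381.4 tilt 2.72 res 0.09 y -49.0 -3.0
x at y=-62.5: 497.9 x at y=0: 501.0 tilt 2.85 res 0.09 y -49.0 -4.0
```

Emit:
move_arm(
  motion=[
    [0,5,0,0,0,0,0.21],
    [25,5,0,0,0,0,0.21],
    [25,0,0,0,0,0,0.21],
    [25,-3,0,0,0,0,0.21],
    [25,-5,0,0,0,0,0.21],
  ],
)

```text
clock: 7.68
tool_pos: [0.4231, -0.0875, 0.0106]
eef_rot: [0.708, 0.707, -0.0, 0.001]
contact_force: [1.5, 0.8, 0.6]
opening: 0.794
finger_force: 0.7
```

Run:
```python
from tp import *
st=r.get_state();print(st['tool_pos'],st['contact_force'],st['q'][5],st['clock'])
edges()
```

```text
[ 0.42307917 -0.08754234  0.01063805] [1.50925305 0.77891512 0.60876531] 0.2626779440409216 7.675
x at y=-62.5: 371.3 x at y=0: 373.3 tilt 1.79 res 0.09 y -25.0 21.0
x at y=-62.5: 490.5 x at y=0: 492.7 tilt 1.99 res 0.1 y -25.0 21.0
```

Emit:
move_arm(
  motion=[
    [0,4,0,0,0,0,0.21],
    [0,5,-40,0,0,0,0.21],
    [-45,8,-50,0,0,0,0.21],
    [-95,12,-50,0,0,0,0.15],
    [-142,14,-50,0,0,0,0.15],
  ],
)

```text
clock: 8.35
tool_pos: [0.4379, -0.2303, 0.0617]
eef_rot: [0.707, 0.707, 0.0, 0.001]
contact_force: [0.0, 1.2, -1.7]
opening: 0.851
finger_force: 0.0
```

Run:
```python
from tp import *
st=r.get_state();print(st['tool_pos'],st['contact_force'],st['q'],st['clock'])
shift(.437,-.228,.010,-2)
s=snap('wrist')
g=cv2.cvtColor(s['frame'],cv2.COLOR_RGB2GRAY)
uv=proj(s,[[.4264,-.1974,.018],[.38,-.1974,.018],[.47,-.1974,.018]]);print(uv)
edges(5,200,100,560)
```

```text
[ 0.43788662 -0.23033952  0.06165194] [ 0.02608885  1.18946466 -1.69513914] [ 0.68722126  0.87382552 -0.49003217  2.07446675  0.99671338  0.44426878
 -0.59079638] 8.35
shift [ 2.4 -1.  51.6] turn [0.1 0.  2. ]
[[297.76389437 178.01373765]
 [214.26066353 178.02918998]
 [376.01624907 177.96211586]]
x at y=-62.5: 391.5 x at y=0: 426.0 tilt 28.9 res 3.9 y -220.0 -125.0
x at y=-62.5: 828.2 x at y=0: 1032.3 tilt 72.97 res 13.76 y -220.0 -127.0
```

Emit:
move_arm(
  motion=[
    [0,0,20,0,0,1,0.15],
    [0,0,40,0,0,2,0.15],
    [0,0,51,0,0,2,0.15],
    [8,0,51,0,0,3,0.15],
    [16,0,51,0,0,4.3,0.15],
  ],
)

```text
clock: 9.07
tool_pos: [0.4373, -0.2127, 0.0098]
eef_rot: [0.734, 0.68, -0.0, 0.001]
contact_force: [0.2, -1.6, -0.6]
opening: 0.851
finger_force: 0.4
```

Emit:
move_arm(
  motion=[
    [4,0,0,0,0,0,0.15],
    [8,0,0,0,0,0,0.15],
    [12,0,0,0,0,0,0.15],
    [18,0,0,0,0,0,0.15],
    [24,0,0,0,0,0,0.15],
  ],
)

```text
clock: 9.7
tool_pos: [0.4392, -0.1889, 0.0099]
eef_rot: [0.734, 0.68, 0.0, 0.001]
contact_force: [0.4, -2.0, -0.8]
opening: 0.848
finger_force: 0.6
```

```bash
cat > tt.py <<'E'
from tp import *
def top(z=.018,box=(300,390,195,250)):
    from tray import tray
    s=snap('top');m,c,W=tray(s,box);print('top rect',[np.round(q,1) for q in cv2.minAreaRect((W*1000).astype(np.float32))])
def axis(y): return 454.7+(y-268)*.0752
def wr(r0,r1,c0=100,c1=560,th=120):
    """tray narrow sides: report midline offset from rack axis"""
    s=snap('wrist');g=cv2.medianBlur(cv2.cvtColor(s['frame'],cv2.COLOR_RGB2GRAY),3)
    for v in range(r0,r1,20):
        i=np.where(g[v,c0:c1]>th)[0]
        if len(i)<20: print(v,'none');continue
        W=ray(s,[(c0+i[0]-.5,v),(c0+i[-1]+.5,v)],.018)[:,:2]*1000
        mid=W.mean(0);print(v,'y',mid[1].round(1),'x',W[:,0].round(1),'mid',mid[0].round(1),'off',(mid[0]-axis(mid[1])).round(1))
    return s
E
python3 - <<'E'
from tt import *
st=r.get_state();print(st['tool_pos'],st['contact_force'],st['q'][5],st['clock'])
s=wr(2,250);top()
E
```

```text
[ 0.43922968 -0.18887821  0.00991387] [ 0.42217458 -2.03975405 -0.82101587] 0.21784542101209126 9.7
2 y -79.0 x [375.2 494.5] mid 434.9 off 6.3
22 y -85.2 x [374.9 494.1] mid 434.5 off 6.4
42 y -91.6 x [374.6 493.4] mid 434.0 off 6.4
62 y -98.2 x [374. 493.] mid 433.5 off 6.3
82 y -105.0 x [373.7 492.6] mid 433.1 off 6.5
102 y -112.6 x [365.9 511.2] mid 438.6 off 12.5
122 y -120.0 x [363.6 511.9] mid 437.7 off 12.2
142 y -127.6 x [363.1 511.4] mid 437.2 off 12.3
162 y -135.5 x [361.  510.9] mid 435.9 off 11.6
182 y -143.4 x [354.1 510.3] mid 432.2 off 8.4
202 y -151.9 x [351.8 509.7] mid 430.8 off 7.6
222 y -160.7 x [350.2 508.7] mid 429.5 off 7.0
242 y -169.9 x [352.8 503.8] mid 428.3 off 6.5
top rect [array([437.1, -35.2]), array([257.5, 157.2]), np.float64(86.3)]
```

Emit:
move_arm(
  motion=[
    [8,-1,0,0,0,0,0.15],
    [16,-2,0,0,0,0,0.15],
    [24,-3,0,0,0,0,0.15],
    [32,-4,0,0,0,0,0.15],
    [40,-5,0,0,0,0,0.15],
  ],
)

```text
clock: 10.42
tool_pos: [0.4375, -0.1491, 0.0099]
eef_rot: [0.734, 0.679, 0.0, 0.001]
contact_force: [0.3, -2.2, -1.1]
opening: 0.852
finger_force: 0.6
```

Run:
```python
from tt import *
st=r.get_state();print(st['tool_pos'],st['contact_force'],st['q'][5],st['clock'])
s=wr(2,100);top(box=(290,390,195,250))
```

```text
[ 0.43749744 -0.14908068  0.0099215 ] [ 0.29824474 -2.21285249 -1.0747876 ] 0.10301776422303868 10.425
2 y -39.4 x [375.3 494.2] mid 434.7 off 3.1
22 y -45.5 x [374.7 493.8] mid 434.2 off 3.1
42 y -51.9 x [374.1 493.1] mid 433.6 off 2.9
62 y -58.5 x [373.8 492.7] mid 433.2 off 3.1
82 y -65.3 x [373.1 491.9] mid 432.5 off 2.9
top rect [array([440.3,   5.9]), array([256.7, 156.8]), np.float64(83.7)]
```

Emit:
move_arm(
  motion=[
    [6,-1,0,0,0,0,0.15],
    [12,-2,0,0,0,0,0.15],
    [18,-3,0,0,0,0,0.15],
    [23,-3.5,0,0,0,0,0.15],
    [27,-3.5,0,0,0,0,0.15],
  ],
)

```text
clock: 11.15
tool_pos: [0.4358, -0.122, 0.0098]
eef_rot: [0.734, 0.679, 0.0, 0.001]
contact_force: [-0.2, -1.9, 1.0]
opening: 0.853
finger_force: 0.9
```

Run:
```python
from tt import *
st=r.get_state();print(st['tool_pos'],st['contact_force'],st['q'][5],st['clock'])
s=wr(2,100)
a=snap('scene')
t=cv2.resize(a['frame'][150:270,230:370],None,fx=5,fy=5,interpolation=cv2.INTER_CUBIC);cv2.imwrite('pics/s5.png',t[:,:,::-1])
```

```text
[ 0.43584468 -0.12199347  0.00984463] [-0.22699968 -1.93934997  0.96311227] 0.12423016362523029 11.15
2 y -12.3 x [373.7 492.8] mid 433.3 off -0.4
22 y -18.5 x [373.4 492.5] mid 433.0 off -0.2
42 y -24.8 x [372.8 491.8] mid 432.3 off -0.4
62 y -31.4 x [372.1 491.1] mid 431.6 off -0.6
82 y -38.3 x [371.9 490.7] mid 431.3 off -0.4
```

View pics/s5.png

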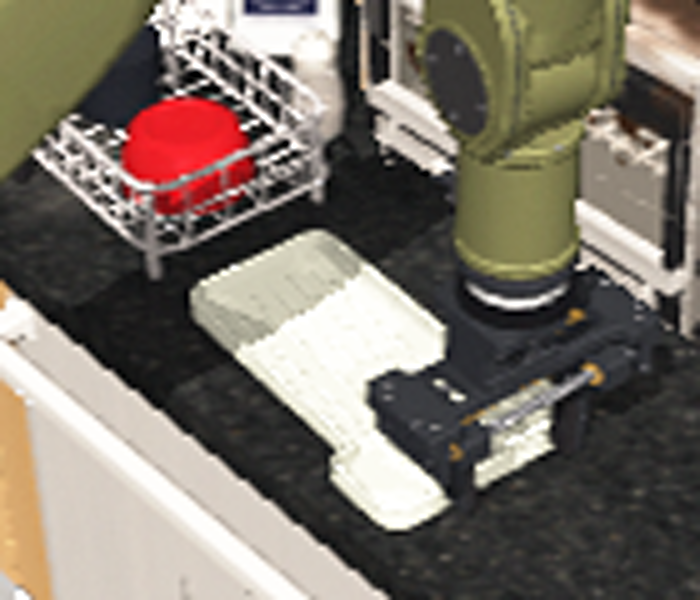

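The crop shows the tray nose corners at (195,295) and (335,240), between the near feet at about (155,280) and (316,206). It is straight and centred to under 1 mm, so I'll keep pushing.

Emit:
move_arm(
  motion=[
    [8,0,0,0,0,0,0.15],
    [16,0,0,0,0,0,0.15],
    [24,0,0,0,0,0,0.15],
    [31,0,0,0,0,0,0.15],
    [36,0,0,0,0,0,0.15],
  ],
)

```text
clock: 11.88
tool_pos: [0.4386, -0.0853, 0.0098]
eef_rot: [0.733, 0.68, 0.0, 0.001]
contact_force: [-0.4, -1.9, 1.4]
opening: 0.852
finger_force: 1.1
```

Run:
```python
from tt import *
st=r.get_state();print(st['tool_pos'],st['contact_force'],st['q'][5],st['clock'])
s=wr(2,100)
```

```text
[ 0.43858007 -0.08530295  0.00979202] [-0.39064076 -1.88661543  1.40796176] 0.19340370900058648 11.875
2 y 24.4 x [376.3 495.5] mid 435.9 off -0.5
22 y 18.2 x [376.  495.1] mid 435.6 off -0.3
42 y 11.9 x [375.4 494.4] mid 434.9 off -0.5
62 y 5.3 x [374.8 494.1] mid 434.4 off -0.5
82 y -1.6 x [374.5 493.3] mid 433.9 off -0.5
```

Nose is entering; the force is free-sliding friction (~2 N). Continue.

Emit:
move_arm(
  motion=[
    [8,0,0,0,0,0,0.15],
    [16,0,0,0,0,0,0.15],
    [24,0,0,0,0,0,0.15],
    [32,0,0,0,0,0,0.15],
    [40,0,0,0,0,0,0.15],
  ],
)

```text
clock: 12.55
tool_pos: [0.4416, -0.0454, 0.0098]
eef_rot: [0.734, 0.68, 0.0, 0.001]
contact_force: [-0.8, -1.3, 1.1]
opening: 0.853
finger_force: 1.1
```

Run:
```python
from tt import *
st=r.get_state();print(st['tool_pos'],st['contact_force'],st['q'][5],st['clock'])
s=wr(2,100)
```

```text
[ 0.44161539 -0.04544815  0.00978179] [-0.79550776 -1.31251242  1.14776009] 0.24067217517770292 12.55
2 y 64.3 x [379.4 498.5] mid 439.0 off -0.4
22 y 58.1 x [379.1 498.2] mid 438.7 off -0.3
42 y 51.7 x [378.5 497.5] mid 438.0 off -0.4
62 y 45.1 x [377.9 497.1] mid 437.5 off -0.4
82 y 38.3 x [377.6 496.4] mid 437.0 off -0.4
```

Emit:
move_arm(
  motion=[
    [9,0,0,0,0,0,0.15],
    [18,0,0,0,0,0,0.15],
    [27,0,0,0,0,0,0.15],
    [36,0,0,0,0,0,0.15],
    [45,0,0,0,0,0,0.15],
  ],
)

```text
clock: 13.22
tool_pos: [0.445, -0.0006, 0.0097]
eef_rot: [0.734, 0.68, 0.0, 0.001]
contact_force: [0.3, -2.9, 1.5]
opening: 0.849
finger_force: 1.3
```

Emit:
move_arm(
  motion=[
    [9,0,0,0,0,0,0.15],
    [18,0,0,0,0,0,0.15],
    [27,0,0,0,0,0,0.15],
    [35,0,0,0,0,0,0.15],
    [41,0,0,0,0,0,0.15],
  ],
)

```text
clock: 13.85
tool_pos: [0.4482, 0.0403, 0.0097]
eef_rot: [0.733, 0.68, 0.0, 0.001]
contact_force: [-0.9, -2.0, 2.0]
opening: 0.855
finger_force: 1.7
```

Run:
```python
from tt import *
st=r.get_state();print(st['tool_pos'],st['contact_force'],st['q'][5],st['clock'])
s=wr(2,180)
cv2.imwrite('pics/w6.png',s['frame'][:,:,::-1])
```

```text
[0.44817718 0.04032354 0.00968932] [-0.88212751 -1.9968944   1.9942688 ] 0.292386280972474 13.85
2 y 150.0 x [386.3 505.1] mid 445.7 off -0.1
22 y 143.9 x [385.7 504.7] mid 445.2 off -0.1
42 y 137.5 x [385.5 504. ] mid 444.7 off -0.1
62 y 130.9 x [384.8 503.7] mid 444.2 off -0.1
82 y 124.0 x [384.6 502.9] mid 443.7 off -0.1
102 y 116.5 x [375.7 520.8] mid 448.3 off 5.0
122 y 109.2 x [373.8 521.9] mid 447.8 off 5.1
142 y 101.6 x [372.9 521.4] mid 447.2 off 5.0
162 y 93.7 x [371.7 520.9] mid 446.3 off 4.7
```

View pics/w6.png

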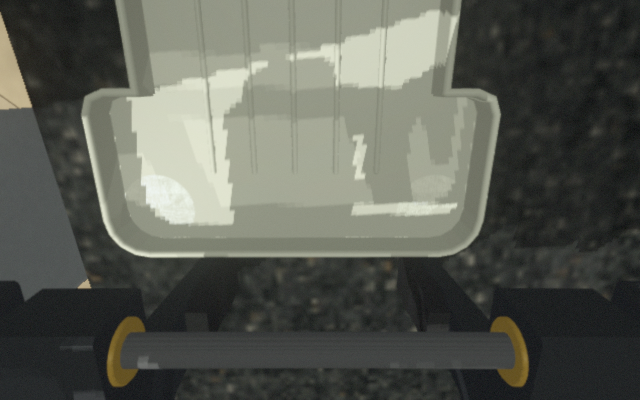

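The tray is square to the fingertips: tail edge at row 255, shoulders at row ~92, about 48 mm from the feet. I'll push 40 mm more, then creep.

Emit:
move_arm(
  motion=[
    [9,0,0,0,0,0,0.15],
    [18,0,0,0,0,0,0.15],
    [27,0,0,0,0,0,0.15],
    [34,0,0,0,0,0,0.15],
    [39,0,0,0,0,0,0.15],
  ],
)

```text
clock: 14.52
tool_pos: [0.4511, 0.0793, 0.0096]
eef_rot: [0.733, 0.68, 0.0, 0.001]
contact_force: [-0.5, -2.5, 1.2]
opening: 0.851
finger_force: 1.1
```

Emit:
move_arm(
  motion=[
    [1,0,0,0,0,0,0.15],
    [2,0,0,0,0,0,0.15],
    [3,0,0,0,0,0,0.15],
    [4,0,0,0,0,0,0.15],
  ],
)

```text
clock: 15.02
tool_pos: [0.4514, 0.0823, 0.0096]
eef_rot: [0.734, 0.679, -0.0, 0.001]
contact_force: [-0.4, -1.3, 0.7]
opening: 0.849
finger_force: 0.9
```

```bash
cat > tail.py <<'E'
from tt import *
st=r.get_state();print(st['tool_pos'],st['contact_force'],st['clock'])
s=snap('wrist');g=cv2.medianBlur(cv2.cvtColor(s['frame'],cv2.COLOR_RGB2GRAY),3)
P=[];Q=[]
for u in range(170,420,10):
    i=np.where(g[120:262,u]>110)[0]
    if len(i):P.append((u,120+i[-1]+.5))
W=ray(s,P,.012)[:,:2]*1000
l=cv2.fitLine(W.astype(np.float32),cv2.DIST_HUBER,0,.01,.01).ravel();print('tail',l.round(3),np.degrees(np.arctan2(l[1],l[0])))
t=np.radians(4.3);d=W-[454.7,268];print('own y of tail (home -170):',np.median(d@[np.sin(t),np.cos(t)]).round(1))
E
python3 tail.py
```

```text
[0.45138767 0.08233764 0.00963717] [-0.40944987 -1.31069455  0.70969877] 15.025
tail [ 9.97000e-01 -7.80000e-02  4.46533e+02  9.08790e+01] -4.459347
own y of tail (home -170): -177.3
```

Creep on, 1 mm per row, watching for force rise.

Emit:
move_arm(
  motion=[
    [1,0,0,0,0,0,0.15],
    [2,0,0,0,0,0,0.15],
    [3,0,0,0,0,0,0.15],
    [4,0,0,0,0,0,0.15],
  ],
)

```text
clock: 15.58
tool_pos: [0.4518, 0.0868, 0.0096]
eef_rot: [0.734, 0.68, 0.0, 0.001]
contact_force: [-0.2, -1.2, -0.2]
opening: 0.85
finger_force: 0.8
```

Emit:
move_arm(
  motion=[
    [1,0,0,0,0,0,0.15],
    [2,0,0,0,0,0,0.15],
  ],
)

```text
clock: 15.82
tool_pos: [0.4519, 0.0882, 0.0096]
eef_rot: [0.734, 0.68, -0.0, 0.001]
contact_force: [-0.5, -4.1, 2.0]
opening: 0.848
finger_force: 1.7
```

Emit:
move_arm(
  motion=[
    [0.5,0,0,0,0,0,0.15],
    [1,0,0,0,0,0,0.15],
  ],
)

```text
clock: 16.08
tool_pos: [0.4519, 0.0883, 0.0096]
eef_rot: [0.734, 0.679, -0.001, 0.002]
contact_force: [-0.5, -5.2, 2.9]
opening: 0.856
finger_force: 2.8
```

```bash
python3 tail.py
```

```text
[0.45187633 0.08829725 0.00962204] [-0.50886701 -5.17677766  2.86976624] 16.075
tail [ 9.97000e-01 -7.40000e-02  4.44311e+02  9.66350e+01] -4.260744
own y of tail (home -170): -171.7
```

Emit:
move_arm(
  motion=[
    [0.5,0,0,0,0,0,0.15],
    [1,0,0,0,0,0,0.15],
    [1,0,0,0,0,0,0.15],
  ],
)

```text
clock: 16.5
tool_pos: [0.4519, 0.0883, 0.0096]
eef_rot: [0.734, 0.679, -0.001, 0.002]
contact_force: [0.1, -7.1, 2.5]
opening: 0.848
finger_force: 3.3
```

```bash
python3 tail.py
```

```text
[0.45190619 0.08831964 0.00963615] [ 0.06022467 -7.08695256  2.48650789] 16.5
tail [ 9.97000e-01 -7.70000e-02  4.43421e+02  9.67030e+01] -4.390471
own y of tail (home -170): -171.7
```

The tray is seated: the hand has stalled with 7 N and the position fits home. I'll back off and lift clear.

Emit:
move_arm(
  motion=[
    [-8,0,0,0,0,0,0.15],
    [-25,0,0,0,0,0,0.15],
    [-50,0,0,0,0,0,0.15],
    [-65,0,-20,0,0,0,0.15],
    [-65,0,-60,0,0,0,0.15],
  ],
)

```text
clock: 17.18
tool_pos: [0.4467, 0.0233, 0.0648]
eef_rot: [0.734, 0.679, -0.001, 0.001]
contact_force: [0.7, -0.4, 0.6]
opening: 0.847
finger_force: 0.0
```

Emit:
move_arm(
  motion=[
    [0,-5,-40,0,0,0,0.15],
    [0,-8,-80,0,0,0,0.15],
    [0,-10,-120,0,0,0,0.15],
    [0,-10,-160,0,0,0,0.15],
    [0,-10,-160,0,0,0,0.15],
  ],
)

```text
clock: 17.8
tool_pos: [0.4389, 0.0264, 0.2271]
eef_rot: [0.734, 0.679, 0.003, 0.003]
contact_force: [0.1, -0.4, -1.0]
opening: 0.851
finger_force: 0.0
```

Run:
```python
from rack import *
st=r.get_state();print(st['tool_pos'],st['contact_force'],st['clock'])
s=snap('wrist','w7.png')
cn=np.array([.4547,.268]);t=np.radians(4.3)
def rk(x,y,z):return [cn[0]+x*np.cos(t)+y*np.sin(t),cn[1]-x*np.sin(t)+y*np.cos(t),z]
print(proj(s,[rk(-.07,-.093,.026),rk(.07,-.093,.026),rk(-.08,-.1,.018),rk(.08,-.1,.018),rk(0,-.17,.018)]).round(0).tolist())
```

```text
[0.4388855  0.02638257 0.22706659] [ 0.05089417 -0.42392603 -1.01254687] 17.8
[[232.0, 3.0], [393.0, 3.0], [224.0, 13.0], [402.0, 13.0], [313.0, 95.0]]
```

View pics/w7.png

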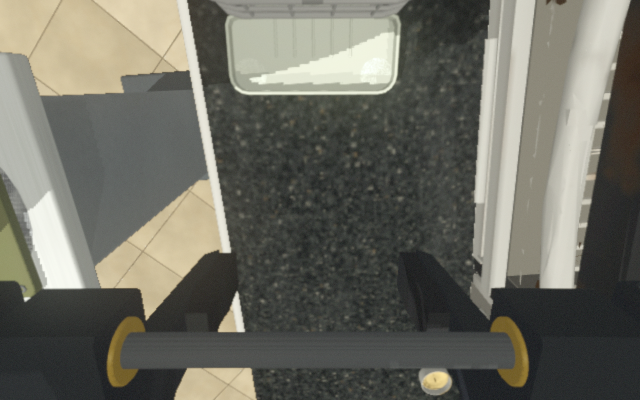

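The wide end sticks out in front of the rack with its tail at row 95, which is the predicted home row. It is square to the rack and the hand is clear.

```bash
python3 -c "
from plant import finish_job
print(finish_job())"
```

```text
the job is handed in; nothing more can be done
None
```

The drip tray is under the rack with its shoulders against the two near feet and square to the rack; the last push met about 7 N, nothing else was touched that I could see, and I handed the job in at about 18 s.

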